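# Pack the spice tins into their carton

## Task

Pack the tall red tin and the tall green tin upright into the open cardboard carton, next to the small tin that already stands at one end of it, so that all three tins stand upright on the carton's floor at once.

Things in the scene. Friction and masses are not known exactly. Their poses are not given: they have to be found in the camera images.
- carton_floor (a point): Open cardboard carton, fixed; outside 68 (x) x 180 (y) x 45 mm high, folded-down flaps add 3 mm all round; walls and floor 4 mm, inside 60 x 172 mm. Point: centre of the inner floor; y runs along its length, z up. The small tin is near the +y end; the free length takes both tall tins in a row, long sides along y, about 12 mm apart. Tins held in their upper third keep the fingers above the rim.
- red_tin_centre (a point): Tall red box-shaped spice tin with a red lid, 32 x 49 mm and 111 mm high, 0.08 to 0.17 kg, standing loose on the worktop. Its point lies at the tin's centre, half-way up; z is up, x runs across the short side (grip it there), y along the long side.
- green_tin_centre (a point): Tall green and white box-shaped spice tin with a green lid, 34 x 45 mm and 103 mm high, 0.08 to 0.17 kg, standing loose on the worktop. Its point lies at the tin's centre, half-way up; z is up, x runs across the short side (grip it there), y along the long side.
- small_tin_centre (a point): Small green square spice tin with a light grey lid, 31 x 31 mm and 88 mm high, already standing loose inside the carton near its +y end. Its point lies at its centre, half-way up, z up.
There are look-alikes about, which are no part of the job. What is shaped like the part that bears red_tin_centre but blue is not meant.

How it is judged:
At the end, for the whole second after the job is handed in: The red, the green and the small tin all stand inside the carton: each centre is between the carton's walls and within 10 mm of its height when standing on the carton's floor, and each tin is upright to within 0.2 rad (11 degrees) (x of red_tin_centre in the frame of carton_floor between -0.03 and 0.03 m and y of red_tin_centre in the frame of carton_floor between -0.086 and 0.086 m and z of red_tin_centre in the frame of carton_floor between 0.0455 and 0.0655 m and angle between each of red_tin_centre, green_tin_centre, small_tin_centre's own z axis and vertical below 0.2 rad and x of green_tin_centre in the frame of carton_floor between -0.03 and 0.03 m and y of green_tin_centre in the frame of carton_floor between -0.086 and 0.086 m and z of green_tin_centre in the frame of carton_floor between 0.0415 and 0.0615 m and x of small_tin_centre in the frame of carton_floor between -0.03 and 0.03 m and y of small_tin_centre in the frame of carton_floor between -0.086 and 0.086 m and z of small_tin_centre in the frame of carton_floor between 0.034 and 0.054 m); the robot touches nothing.
It also fails if it takes over 54 s, if anything falls off the work surface, if the arm or the gripper's body presses on something with over 40 N, if the wrist force passes 120 N, or if a joint passes its speed limit or range.

## Robot

A 6-joint arm with a two-finger parallel gripper is mounted at the origin on a cart in front of the work surface, level with it; the furniture and walls round the work are solid. World frame = base frame: x ahead of the robot, y to its left, z up, the work surface at z = 0. Lengths are in m, angles in rad, forces in N, time in s.
With the tool pointing down it reaches from about 0.375 to 0.975 m from the base axis. Payload 3.8 kg.
Tool frame: the origin (TCP) lies at the very end of the fingers, on their centre line; the grasp point (between the pads) lies 19 mm behind it (r.pinch_z is the distance from the TCP to the grasp point, in m); z points along the fingers, y is the line along which they close (so a half turn about z gives the same grasp; the last joint's range is limited). The gripper opens to 85 mm and grips with 20 to 120 N. Pads are 22 mm wide; open, the fingers measure 114 mm over their backs; the gripper's body (76 mm by 85 mm) begins 54 mm behind the grasp point. The pads swing forward as they close: fully open they stand 13 mm farther back than shut.
Start: joints at [1.189, 0.264, 1.604, -0, 1.274, -0.037], TCP at [0.228, 0.635, 0.231] pointing down, gripper open.
Joint ranges: [-2.63, 2.63], [-0.94, 2.18], [0.31, 2.57], [-1.31, 4.45], [0, 2.66], [-2.55, 2.55]. Speed limits (rad/s): [2.57, 2.57, 3.14, 3.14, 3.14, 3.14].

## Interface

Orientations are given as a unit quaternion [w, x, y, z].
In Python, from bench import status, eyes, ticket, r gives the robot as it stands. The module is installed in compiled form; this text tells all that it offers.
- The arm moves only by the tool servo_tool, never from a script. Its argument "motion" is one flat list of numbers, 7 for each row, row after row: the shift along the tool's x, y, z in m, then the turn, a rotation vector about the tool's x, y, z in degrees, then the closure in counts, from 0 (fully open) to 255 (shut). A call has 1 to 5 rows; each row is the pose to reach, as a shift and turn from the pose commanded when the call began, along the tool's axes at that moment; what a row does not reach only later rows make up. A row lasts 1/10 s, in which the tool goes at most 50 mm and 8.59 degrees, less where a joint would pass 70% of its speed; a pose out of reach is approached as far as the arm can. A call with a gripper value outside its range is refused whole. The fingers move at their own pace and stop on an object; "newtons" is the grip in N (left out, the last holds). Time passes only in rows, so rows that repeat a pose let the fingers close. It gives the time, the measured TCP pose, the force, the opening and the grip force at its end, in the units of the state.
- status.get_state(): the state, without advancing time (a new reading comes with each control period).
- eyes.snapshot(name): name is "side" or "top"; returns the picture (420x560x3 uint8, red, green, blue); there is no depth.
- eyes.calibration(name): a dict with "vfov" (degrees; the focal length in pixels is half the picture's height over the tangent of half this angle, whatever the lens; pixels are square), "cx", "cy" (the principal point, pixels), "rvec" (rotation vector, rad) and "tvec" (3), from world to camera coordinates, as OpenCV has them. Camera axes: x right, y down, z forward; pixel columns grow to the right and rows downward; lengths in m; the calibration is good to about 2 mm. A picture is of the moment at which its call begins. calibration takes no time and is no camera call.
- ticket.sign_off(): hands the job in; it is judged then, once.
The state is a dict: "t": time; "joint_pos": joint angles; "joint_velocities": joint speeds; "joint_torque": joint torques, N m; "eef_pos": TCP position; "tool_rot": TCP orientation; "contact_force": force on the tool from outside, world axes, zero at the start; "wrist_torque": the same for the moment, N m; "width": opening from 0.0 (shut) to 1.0 (fully open); "grasp_force": force on a finger pad.
Only numpy, scipy, OpenCV 4.12 (cv2) and the standard library are available. Lean on these libraries where they do the work, as an engineer would, in place of code of your own. Each camera call takes 0.05 s, during which the arm holds its last target. There are 200 camera calls.

## Working session

There is one attempt and no reset: what is moved stays moved. The work goes in short steps, Python scripts to look and compute and a tool call to move; the robot and the scene stay as the last step left them, time stands still between calls to the robot, and variables do not carry over. Pictures are saved under pics/ and viewed, at most 10 in all, crops included, and the job is handed in when it is done.

Besides the shell and the picture viewer there is one more tool, called after ">>>" as name(argument=value, ...) on one line, values as JSON. servo_tool: Moves the arm, as the interface text tells. Its arguments: {"type":"object","properties":{"motion":{"type":"array","items":{"type":"number"}},"newtons":{"type":"number"}},"required":["motion"]}

```bash
mkdir -p pics; python3 - <<'E'
from bench import status, eyes, r
import cv2
for n in("side","top"):
    im=eyes.snapshot(n); cv2.imwrite(f"pics/{n}0.png",im[:,:,::-1]); print(n,eyes.calibration(n))
s=status.get_state(); print(s['t'],s['eef_pos'],s['tool_rot'],s['width'],r.pinch_z)
E
```

```text
side {'vfov': 52.79191828573201, 'cx': 291.033805840956, 'cy': 209.5937917194827, 'rvec': array([ 2.07776449, -1.26936897,  0.48505307]), 'tvec': array([-0.40225923,  0.28840888,  0.70536963])}
top {'vfov': 48.07905106199925, 'cx': 284.95904556601255, 'cy': 204.51069266037143, 'rvec': array([ 2.12150172, -2.10862704,  0.19408108]), 'tvec': array([-0.22270595,  0.48052248,  1.26742975])}
0.1 [0.22787981 0.63463755 0.23005424] [-2.29940269e-04  1.71535343e-01  9.85177404e-01 -1.02780841e-03] 0.9996499573275992 0.0187
```

View pics/side0.png

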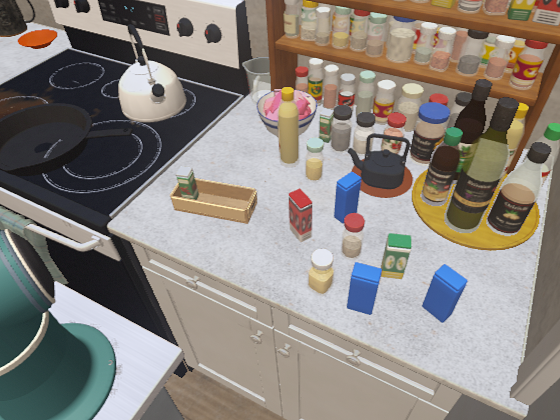

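View pics/top0.png

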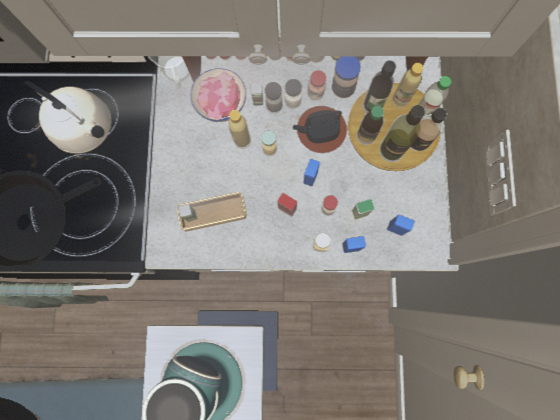

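The top view shows the carton at about (213,211), red tin at (287,203) and green tin at (364,207). The side view shows them at (215,200), (300,215) and (397,255). Blue look-alikes stand close to both tins.

```bash
cat > h.py <<'E'
import numpy as np, cv2
from bench import status, eyes, r
from scipy.spatial.transform import Rotation as R
def cal(n):
    c=eyes.calibration(n); f=210/np.tan(np.radians(c['vfov']/2))
    return np.array([[f,0,c['cx']],[0,f,c['cy']],[0,0,1]]),cv2.Rodrigues(c['rvec'])[0],c['tvec']
def ray(n,uv,z):
    K,Rm,t=cal(n); C=-Rm.T@t
    uv=np.atleast_2d(uv).astype(float); d=(Rm.T@np.linalg.inv(K)@np.c_[uv,np.ones(len(uv))].T).T
    return C+d*((z-C[2])/d[:,2])[:,None]
def proj(n,P):
    K,Rm,t=cal(n); return cv2.projectPoints(np.atleast_2d(P).astype(float),cv2.Rodrigues(Rm)[0],t,K,None)[0][:,0]
def crop(n,im,x,y,w,h,k,out):
    cv2.imwrite(out,cv2.resize(im[y:y+h,x:x+w,::-1],None,fx=k,fy=k,interpolation=cv2.INTER_CUBIC))
E
python3 - <<'E'
from h import *
for n in("side","top"): K,Rm,t=cal(n); print(n,"cam at",-Rm.T@t)
a=cv2.imread("pics/top0.png")[:,:,::-1]; b=cv2.imread("pics/side0.png")[:,:,::-1]
A=cv2.resize(a[185:240,170:385],None,fx=3.7,fy=3.7,interpolation=cv2.INTER_CUBIC)
B=cv2.resize(b[165:285,165:425],None,fx=3.0,fy=3.0,interpolation=cv2.INTER_CUBIC)
w=795;c=np.zeros((A.shape[0]+B.shape[0],w+5,3),np.uint8);c[:A.shape[0],:A.shape[1]]=A[:,:800];c[A.shape[0]:,:B.shape[1]]=B
cv2.imwrite("pics/crop1.png",c[:,:,::-1]); print(c.shape)
for n,im in(("top",a),("side",b)):
    H=cv2.cvtColor(im.copy(),cv2.COLOR_RGB2HSV)
    for col,(lo,hi,z,win) in {"red":((172,140,60),(180,255,255),.111,(270,190,310,225) if n=="top" else (280,180,320,245)),"green":((50,110,40),(85,255,255),.103,(350,195,380,220) if n=="top" else (380,225,420,280))}.items():
        m=cv2.inRange(H,lo,hi)
        if col=="red": m|=cv2.inRange(H,(0,140,60),(8,255,255))
        k=np.zeros_like(m);x0,y0,x1,y1=win;k[y0:y1,x0:x1]=255;m&=k
        cs,_=cv2.findContours(m,cv2.RETR_EXTERNAL,cv2.CHAIN_APPROX_NONE);cc=max(cs,key=cv2.contourArea)
        print(n,col,cv2.boundingRect(cc),cv2.contourArea(cc),"poly",cv2.approxPolyDP(cv2.convexHull(cc),2,True)[:,0].tolist())
        if n=="top":
            P=ray(n,cc[:,0],z)[:,:2]; rc=cv2.minAreaRect((P*1000).astype(np.float32)); print(rc)
E
```

```text
side cam at [-0.05438807 -0.49857594  0.70071568]
top cam at [ 0.22948782 -0.23426758  1.33391604]
(564, 800, 3)Traceback (most recent call last):
  File "<stdin>", line 14, in <module>
ValueError: max() iterable argument is empty
```

View pics/crop1.png

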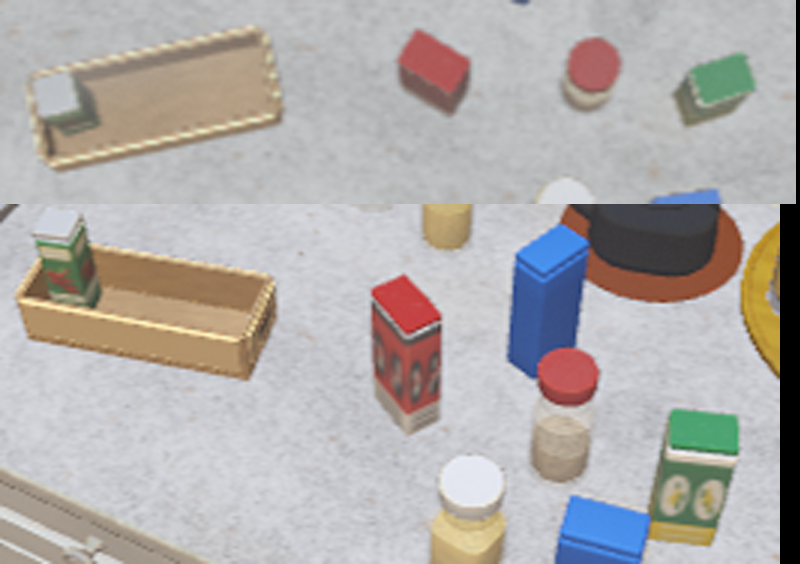

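The crop shows both lids as clear quads, the carton rim, and the small tin at the carton's left end in the top view. I'll cast the lid and rim corners from both views and compare the results.

```bash
python3 - <<'E'
from h import *
a=cv2.imread("pics/top0.png"); b=cv2.imread("pics/side0.png")
T=lambda q:np.array(q)/3.7+[170,185]-.4
S=lambda q:(np.array(q)-[0,203])/3.+[165,165]-.4
Q={"red":[(T([(418,31),(470,68),(455,97),(400,66)]),"top",.111),(S([(403,276),(440,317),(412,333),(372,291)]),"side",.111)],
"green":[(T([(700,63),(747,56),(754,80),(697,104)]),"top",.103),(S([(672,409),(738,414),(737,455),(667,449)]),"side",.103)],
"small":[(T([(35,80),(72,72),(82,97),(38,118)]),"top",.092),(S([(43,211),(77,211),(88,240),(36,237)]),"side",.092)],
"carton":[(T([(30,74),(263,28),(281,118),(52,167)]),"top",.045),(S([(18,295),(87,243),(275,276),(248,345)]),"side",.045)]}
for k,v in Q.items():
    for q,n,z in v:
        P=ray(n,q,z)[:,:2]*1000; rc=cv2.minAreaRect(P.astype(np.float32))
        e=np.roll(P,-1,0)-P
        print(k,n,"c",P.mean(0).round(),"edges",np.linalg.norm(e,axis=1).round(),"ang",np.degrees(np.arctan2(e[:,1],e[:,0])).round())
# colour masks of bright lids
for n,im in(("top",a),("side",b)):
    H=cv2.cvtColor(im,cv2.COLOR_BGR2HSV)
    for col,z in(("red",.111),("green",.103)):
        q=[x for x in Q[col] if x[1]==n][0][0]; c=q.mean(0); x,y=c.round().astype(int)
        h,s,v=H[y,x].astype(int); d=np.abs((H[...,0].astype(int)-h+90)%180-90)
        m=((d<8)&(H[...,1]>.75*s)&(np.abs(H[...,2].astype(int)-v)<.2*v)).astype(np.uint8)
        nl,lab,st,ce=cv2.connectedComponentsWithStats(m); l=lab[y,x]
        cs,_=cv2.findContours((lab==l).astype(np.uint8),0,1); P=ray(n,cs[0][:,0],z)[:,:2]*1000
        print(n,col,(h,s,v),st[l],cv2.minAreaRect(P.astype(np.float32)), ray(n,ce[l],z)[0]*1000)
E
```

```text
red top c [ 475. -227.] edges [46. 24. 45. 29.] ang [-126.  153.   60.  -26.]
red side c [ 476. -228.] edges [46. 23. 47. 25.] ang [-121.  155.   61.  -28.]
green top c [ 470. -434.] edges [34. 18. 45. 30.] ang [ -81. -166.  113.   -5.]
green side c [ 465. -434.] edges [40. 33. 41. 32.] ang [ -69. -164.  110.   13.]
small top c [458.  49.] edges [27. 20. 35. 28.] ang [ -77. -156.  117.    7.]
small side c [454.  44.] edges [25. 35. 39. 29.] ang [ -64. -130.  112.   28.]
carton top c [463. -16.] edges [179.  71. 175.  74.] ang [ -78. -168.  103.   16.]
carton side c [466. -23.] edges [ 71. 154.  73. 184.] ang [  -9.  -78. -164.  100.]
top red (np.int64(0), np.int64(130), np.int64(175)) [278 194  19  16 170] ((477.67156982421875, -225.60330200195312), (45.21822738647461, 26.767127990722656), 58.89901351928711) [ 477.43959108 -225.64555136  111.        ]
top green (np.int64(71), np.int64(88), np.int64(153)) [357 200  17  13 143] ((468.2037048339844, -433.3989562988281), (26.253189086914062, 38.333648681640625), 18.863075256347656) [ 468.23306347 -433.38902224  103.        ]
side red (np.int64(0), np.int64(169), np.int64(196)) [289 189  23  19 233] ((476.6534729003906, -226.39694213867188), (46.28508758544922, 27.887685775756836), 58.72834777832031) [ 476.22926017 -226.86022361  111.        ]
side green (np.int64(73), np.int64(133), np.int64(165)) [388 234  23  14 265] ((466.7257080078125, -433.7884216308594), (28.59737205505371, 39.567298889160156), 18.096511840820312) [ 466.70882812 -434.65736168  103.        ]
```

```bash
cat >> h.py <<'E'
def go(p,yaw):
    "shift (m, tool axes) and turn (deg, tool axes) to TCP p, tool down with tool y at world angle yaw"
    s=status.get_state(); R0=R.from_quat(s['tool_rot'],scalar_first=True)
    y=np.array([np.cos(np.radians(yaw)),np.sin(np.radians(yaw)),0]);z=np.array([0,0,-1.])
    R1=R.from_matrix(np.c_[np.cross(y,z),y,z])
    print("t",s['t'],"shift",R0.inv().apply(np.array(p)-s['eef_pos']).round(4),"turn",np.degrees((R0.inv()*R1).as_rotvec()).round(1),"w",s['width'])
E
python3 - <<'E'
from h import *
S=lambda q:(np.array(q)-[0,203])/3.+[165,165]-.4
P=ray("side",S([(18,295),(275,276)]),.045); print(P.mean(0))
P=ray("top",[(312,172),(330,205),(355,243),(322,241)],.1); print(P)
go([.477,-.226,.23],-31)
E
```

```text
[ 0.46618644 -0.01492406  0.045     ]
[[ 0.56121586 -0.29293241  0.1       ]
 [ 0.47048248 -0.34056341  0.1       ]
 [ 0.36918775 -0.40497401  0.1       ]
 [ 0.37394761 -0.31845867  0.1       ]]
t 0.1 shift [-0.5253 -0.7258  0.0015] turn [-1.000e-01  1.000e-01  1.012e+02] w 0.9996499573275992
```

>>> servo_tool(motion=[-0.146, -0.202, 0, 0, 0, 40, 0, -0.146, -0.202, 0, 0, 0, 40, 0, -0.146, -0.202, 0, 0, 0, 40, 0, -0.146, -0.202, 0, 0, 0, 40, 0, -0.146, -0.202, 0, 0, 0, 40, 0])

```text
t: 0.6
eef_pos: [0.2972, 0.3936, 0.2307]
tool_rot: [0.0, 0.5, 0.866, -0.0]
contact_force: [1.1, -0.9, 0.8]
width: 0.999
grasp_force: 0.0
```

>>> servo_tool(motion=[-0.242, -0.061, 0, 0, 0, 40, 0, -0.242, -0.061, 0, 0, 0, 40, 0, -0.242, -0.061, 0, 0, 0, 40, 0, -0.242, -0.061, 0, 0, 0, 40, 0, -0.242, -0.061, 0, 0, 0, 40, 0])

```text
t: 1.1
eef_pos: [0.3662, 0.1541, 0.2311]
tool_rot: [0.0, 0.766, 0.643, 0.0]
contact_force: [1.1, 0.1, 0.8]
width: 1.002
grasp_force: 0.0
```

>>> servo_tool(motion=[-0.225, 0.109, 0, 0, 0, 21, 0, -0.225, 0.109, 0, 0, 0, 21, 0, -0.225, 0.109, 0, 0, 0, 21, 0, -0.225, 0.109, 0, 0, 0, 21, 0, -0.225, 0.109, 0, 0, 0, 21, 0])

```text
t: 1.6
eef_pos: [0.4356, -0.0863, 0.2311]
tool_rot: [-0.0, 0.869, 0.494, 0.0]
contact_force: [0.8, 0.5, 0.8]
width: 1.001
grasp_force: 0.0
```

```bash
python3 -c "
from h import *
go([.477,-.226,.22],-31)"
```

```text
t 1.6 shift [-0.0988  0.1071  0.0111] turn [ 0.  -0.   0.2] w 1.001100046429099
```

>>> servo_tool(motion=[-0.099, 0.107, 0.03, 0, 0, 0, 0, -0.099, 0.107, 0.03, 0, 0, 0, 0, -0.099, 0.107, 0.03, 0, 0, 0, 0, -0.099, 0.107, 0.03, 0, 0, 0, 0, -0.099, 0.107, 0.03, 0, 0, 0, 0], newtons=30)

```text
t: 2.1
eef_pos: [0.4763, -0.2245, 0.2001]
tool_rot: [-0.001, 0.87, 0.493, -0.001]
contact_force: [0.2, 0.1, -0.6]
width: 1.002
grasp_force: 0.0
```

>>> servo_tool(motion=[0, 0, 0.04, 0, 0, 0, 0, 0, 0, 0.08, 0, 0, 0, 0, 0, 0, 0.12, 0, 0, 0, 0, 0, 0, 0.13, 0, 0, 0, 0, 0, 0, 0.13, 0, 0, 0, 0])

```text
t: 2.6
eef_pos: [0.4755, -0.2219, 0.07]
tool_rot: [-0.002, 0.869, 0.495, -0.001]
contact_force: [0.0, 1.0, 1.2]
width: 0.996
grasp_force: 0.0
```

```bash
python3 -c "
from h import *
go([.477,-.226,.071],-31)
a=eyes.snapshot('side');b=eyes.snapshot('top')
cv2.imwrite('pics/g1.png',np.hstack([cv2.resize(a[130:280,220:370],(400,400)),cv2.resize(b[150:260,240:350],(400,400))])[:,:,::-1])"
```

```text
t 2.6 shift [-0.0027  0.0033 -0.001 ] turn [-0.2  0.   0.3] w 0.9963347316080629
```

View pics/g1.png

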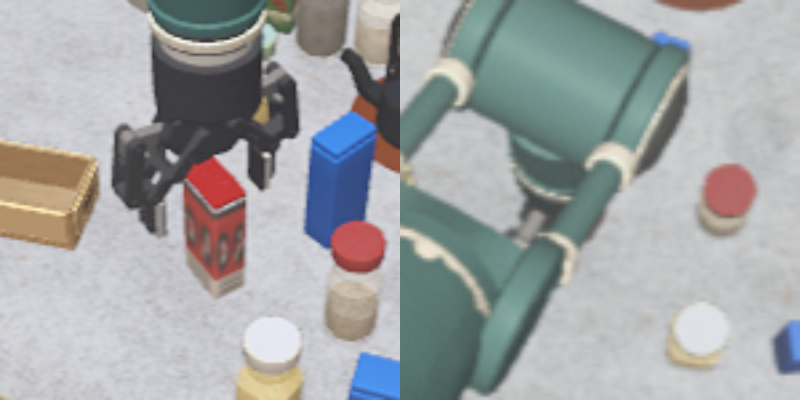

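The fingers straddle the red tin, which is at about (215,225) in the left half of the picture. I'll correct the few millimetres of offset and close.

>>> servo_tool(motion=[-0.003, 0.003, 0, 0, 0, 0, 0, -0.003, 0.003, 0, 0, 0, 0, 0, -0.003, 0.003, 0, 0, 0, 0, 255, -0.003, 0.003, 0, 0, 0, 0, 255, -0.003, 0.003, 0, 0, 0, 0, 255], newtons=30)

```text
t: 3.2
eef_pos: [0.4782, -0.2282, 0.0716]
tool_rot: [0.0, 0.869, 0.494, 0.0]
contact_force: [0.7, 0.4, 0.5]
width: 0.514
grasp_force: 0.0
```

>>> servo_tool(motion=[0, 0, 0, 0, 0, 0, 255, 0, 0, 0, 0, 0, 0, 255, 0, 0, 0, 0, 0, 0, 255, 0, 0, 0, 0, 0, 0, 255, 0, 0, 0, 0, 0, 0, 255])

```text
t: 3.7
eef_pos: [0.4781, -0.2281, 0.0714]
tool_rot: [-0.0, 0.869, 0.494, -0.0]
contact_force: [-1.4, 0.2, 2.8]
width: 0.348
grasp_force: 30.5
```

>>> servo_tool(motion=[0, 0, -0.02, 0, 0, 0, 255, 0, 0, -0.04, 0, 0, 0, 255, 0, 0, -0.07, 0, 0, 0, 255, 0, 0, -0.09, 0, 0, 0, 255, 0, 0, -0.09, 0, 0, 0, 255])

```text
t: 4.2
eef_pos: [0.4803, -0.2292, 0.1643]
tool_rot: [0.003, 0.869, 0.494, 0.002]
contact_force: [1.2, -0.2, -0.9]
width: 0.346
grasp_force: 30.3
```

```bash
python3 -c "
from h import *
go([.4745,-.063,.16],12.5)"
```

```text
t 4.2 shift [ 0.1399 -0.09    0.0037] turn [  0.3   0.1 -43.3] w 0.34566257690242713
```

>>> servo_tool(motion=[0.028, -0.018, 0, 0, 0, -8, 255, 0.056, -0.036, 0, 0, 0, -16, 255, 0.084, -0.054, 0, 0, 0, -24, 255, 0.112, -0.072, 0, 0, 0, -32, 255, 0.14, -0.09, 0, 0, 0, -40, 255])

```text
t: 4.7
eef_pos: [0.4709, -0.0603, 0.1591]
tool_rot: [-0.001, 0.646, 0.764, -0.001]
contact_force: [-0.5, 0.9, -2.0]
width: 0.348
grasp_force: 30.3
```

>>> servo_tool(motion=[0, 0, 0, 0, 0, -3.3, 255, 0, 0, 0, 0, 0, -3.3, 255, 0, 0, 0, 0, 0, -3.3, 255, 0, 0, 0, 0, 0, -3.3, 255])

```text
t: 5.1
eef_pos: [0.472, -0.0622, 0.1605]
tool_rot: [-0.0, 0.626, 0.78, -0.0]
contact_force: [0.6, -0.3, -0.9]
width: 0.347
grasp_force: 30.3
```

```bash
python3 -c "
from h import *
go([.4745,-.063,.16],12.5)
a=eyes.snapshot('side');b=eyes.snapshot('top')
cv2.imwrite('pics/g2.png',np.hstack([cv2.resize(a[110:250,160:300],(400,400)),cv2.resize(b[150:260,170:280],(400,400))])[:,:,::-1])"
```

```text
t 5.1 shift [-0.0013  0.0022  0.0005] turn [-0.1 -0.  -0.1] w 0.3467564368108905
```

View pics/g2.png

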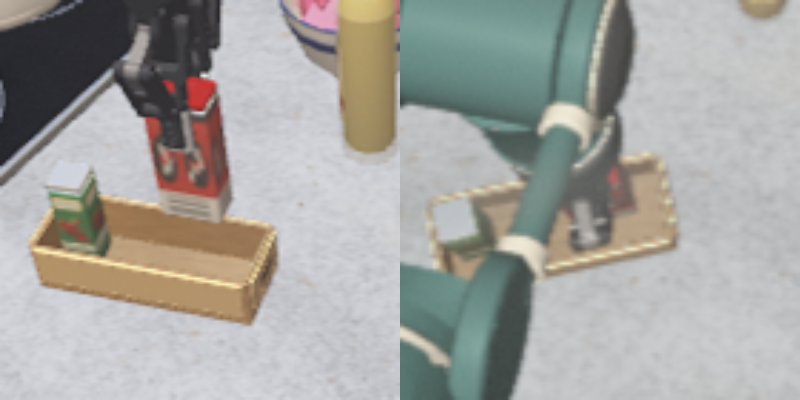

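The tin hangs upright over the carton, with its base at about (190,210) in the left half, clear of the small tin. I'll lower it now.

>>> servo_tool(motion=[-0.001, 0.002, 0.02, 0, 0, 0, 255, -0.001, 0.002, 0.04, 0, 0, 0, 255, -0.001, 0.002, 0.06, 0, 0, 0, 255, -0.001, 0.002, 0.075, 0, 0, 0, 255, -0.001, 0.002, 0.08, 0, 0, 0, 255])

```text
t: 5.7
eef_pos: [0.4731, -0.0625, 0.0794]
tool_rot: [-0.002, 0.626, 0.78, -0.001]
contact_force: [-0.2, 0.2, -1.4]
width: 0.345
grasp_force: 30.2
```

>>> servo_tool(motion=[0, 0, 0.001, 0, 0, 0, 255, 0, 0, 0.002, 0, 0, 0, 255, 0, 0, 0.003, 0, 0, 0, 255, 0, 0, 0.004, 0, 0, 0, 255, 0, 0, 0.004, 0, 0, 0, 255])

```text
t: 6.2
eef_pos: [0.4749, -0.0623, 0.0777]
tool_rot: [0.0, 0.626, 0.78, 0.0]
contact_force: [0.4, 0.8, -1.6]
width: 0.349
grasp_force: 30.2
```

>>> servo_tool(motion=[0, 0, 0.001, 0, 0, 0, 255, 0, 0, 0.002, 0, 0, 0, 255, 0, 0, 0.003, 0, 0, 0, 255, 0, 0, 0.003, 0, 0, 0, 255])

```text
t: 6.6
eef_pos: [0.4748, -0.0623, 0.0753]
tool_rot: [0.0, 0.626, 0.78, -0.0]
contact_force: [-2.3, 1.1, 6.4]
width: 0.346
grasp_force: 31.4
```

On the floor (contact force went from about −1.6 to +6.4 N). Release.

>>> servo_tool(motion=[0, 0, -0.0005, 0, 0, 0, 150, 0, 0, -0.0005, 0, 0, 0, 100, 0, 0, -0.0005, 0, 0, 0, 0, 0, 0, -0.0005, 0, 0, 0, 0, 0, 0, -0.0005, 0, 0, 0, 0])

```text
t: 7.1
eef_pos: [0.4745, -0.0623, 0.0747]
tool_rot: [-0.0, 0.626, 0.78, -0.0]
contact_force: [-1.0, 0.3, -0.4]
width: 1.0
grasp_force: 0.0
```

>>> servo_tool(motion=[0, 0, 0, 0, 0, 0, 0, 0, 0, -0.02, 0, 0, 0, 0, 0, 0, -0.05, 0, 0, 0, 0, 0, 0, -0.1, 0, 0, 0, 0, 0, 0, -0.14, 0, 0, 0, 0])

```text
t: 7.6
eef_pos: [0.4746, -0.0623, 0.2167]
tool_rot: [0.0, 0.626, 0.78, 0.0]
contact_force: [0.6, 0.1, 0.6]
width: 0.998
grasp_force: 0.0
```

```bash
python3 -c "
from h import *
go([.467,-.434,.2],18.5)"
```

```text
t 7.6 shift [-0.3612 -0.0881  0.0167] turn [ 0.  0. -6.] w 0.9979467698329296
```

>>> servo_tool(motion=[-0.045, -0.011, 0, 0, 0, -1, 0, -0.09, -0.022, 0, 0, 0, -2, 0, -0.135, -0.033, 0, 0, 0, -3, 0, -0.18, -0.044, 0, 0, 0, -4, 0, -0.225, -0.055, 0, 0, 0, -6, 0])

```text
t: 8.1
eef_pos: [0.4695, -0.2957, 0.2149]
tool_rot: [0.0, 0.583, 0.812, 0.0]
contact_force: [0.6, 0.4, 0.7]
width: 1.0
grasp_force: 0.0
```

```bash
python3 -c "
from h import *
go([.467,-.434,.2],18.5)"
```

```text
t 8.1 shift [-0.1303 -0.0465  0.0149] turn [0.  0.  0.1] w 1.0002474689848373
```

Now I'll go above the green tin, settle, and check with one picture that also shows how the red tin stands.

>>> servo_tool(motion=[-0.045, -0.016, 0.005, 0, 0, 0, 0, -0.09, -0.032, 0.01, 0, 0, 0, 0, -0.13, -0.0465, 0.015, 0, 0, 0, 0, -0.13, -0.0465, 0.015, 0, 0, 0, 0, -0.13, -0.0465, 0.015, 0, 0, 0, 0])

```text
t: 8.6
eef_pos: [0.4664, -0.4325, 0.1988]
tool_rot: [-0.001, 0.585, 0.811, 0.0]
contact_force: [-0.5, 0.4, -0.1]
width: 1.003
grasp_force: 0.0
```

```bash
python3 -c "
from h import *
go([.467,-.434,.064],18.5)
a=eyes.snapshot('side');b=eyes.snapshot('top')
cv2.imwrite('pics/side1.png',a[:,:,::-1]);cv2.imwrite('pics/top1.png',b[:,:,::-1])
cv2.imwrite('pics/g3.png',np.hstack([cv2.resize(a[140:290,160:440],(448,240)),cv2.resize(b[170:245,170:280],(352,240))])[:,:,::-1])"
```

```text
t 8.6 shift [-0.0019  0.0002  0.1348] turn [-0.  -0.1 -0.1] w 1.0030274075723056
```

View pics/g3.png

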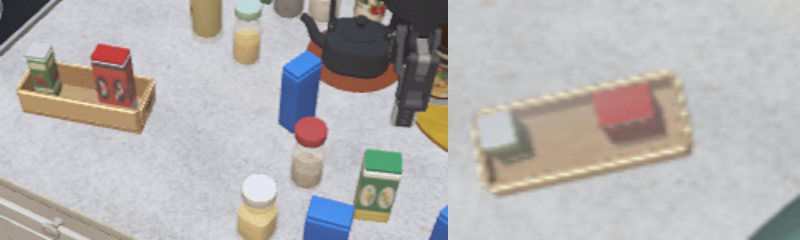

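The red tin stands upright in the carton, lid at about (625,105) in the right half. The small tin is at (500,130), with free space between them. I'll measure that gap and descend on the green tin.

```bash
python3 - <<'E'
from h import *
im=cv2.imread("pics/top1.png"); H=cv2.cvtColor(im,cv2.COLOR_BGR2HSV).astype(int)
T=lambda u,v:((u-448)/3.2+170,v/3.2+170)
Y=np.array([np.cos(np.radians(102.5)),np.sin(np.radians(102.5))]);X=np.array([Y[1],-Y[0]]);C=np.array([.464,-.0155])
for n,p,z in(("red",T(625,105),.115),("small",T(500,130),.092)):
    x,y=np.round(p).astype(int); h,s,v=H[y,x]
    m=((np.abs((H[...,0]-h+90)%180-90)<(10 if n=="red" else 90))&(np.abs(H[...,1]-s)<40)&(np.abs(H[...,2]-v)<22)).astype(np.uint8)
    m[:, :174]=0
    _,lab,st,ce=cv2.connectedComponentsWithStats(m,connectivity=4); l=lab[y,x]
    P=ray("top",np.argwhere(lab==l)[:,::-1],z)[:,:2]-C
    c=P.mean(0); print(n,(h,s,v),st[l],"carton x,y centre mm",(c@X*1000).round(1),(c@Y*1000).round(1),"range y",((P@Y).min()*1000).round(),((P@Y).max()*1000).round(),"x",((P@X).min()*1000).round(),((P@X).max()*1000).round())
E
```

```text
red (np.int64(1), np.int64(104), np.int64(186)) [215 196  19  14 195] carton x,y centre mm -0.1 -44.6 range y -69.0 -21.0 x -15.0 15.0
small (np.int64(103), np.int64(9), np.int64(208)) [  174    56   232   213 21555] carton x,y centre mm 111.6 -140.6 range y -625.0 118.0 x -174.0 439.0
```

>>> servo_tool(motion=[-0.001, 0, 0.04, 0, 0, 0, 0, -0.001, 0, 0.08, 0, 0, 0, 0, -0.001, 0, 0.12, 0, 0, 0, 0, -0.001, 0, 0.134, 0, 0, 0, 0, -0.001, 0, 0.134, 0, 0, 0, 0])

```text
t: 9.2
eef_pos: [0.4661, -0.43, 0.0634]
tool_rot: [-0.003, 0.583, 0.812, 0.0]
contact_force: [-0.5, -0.2, 0.1]
width: 1.0
grasp_force: 0.0
```

>>> servo_tool(motion=[0, 0, 0, 0, 0, 0, 0, 0, 0, 0, 0, 0, 0, 255, 0, 0, 0, 0, 0, 0, 255, 0, 0, 0, 0, 0, 0, 255, 0, 0, 0, 0, 0, 0, 255])

```text
t: 9.7
eef_pos: [0.4679, -0.4334, 0.0669]
tool_rot: [0.001, 0.584, 0.812, -0.0]
contact_force: [1.7, 2.3, 4.8]
width: 0.348
grasp_force: 31.1
```

>>> servo_tool(motion=[0, 0, 0, 0, 0, 0, 255, 0, 0, 0, 0, 0, 0, 255, 0, 0, 0, 0, 0, 0, 255, 0, 0, 0, 0, 0, 0, 255, 0, 0, 0, 0, 0, 0, 255])

```text
t: 10.2
eef_pos: [0.468, -0.4335, 0.0669]
tool_rot: [0.001, 0.584, 0.812, -0.0]
contact_force: [1.2, 1.7, 6.1]
width: 0.346
grasp_force: 31.3
```

Green tin gripped (width 0.346, grip 31 N). Lift it.

>>> servo_tool(motion=[0, 0, -0.02, 0, 0, 0, 255, 0, 0, -0.05, 0, 0, 0, 255, 0, 0, -0.09, 0, 0, 0, 255, 0, 0, -0.13, 0, 0, 0, 255, 0, 0, -0.15, 0, 0, 0, 255])

```text
t: 10.7
eef_pos: [0.4682, -0.4339, 0.2194]
tool_rot: [0.002, 0.584, 0.812, -0.0]
contact_force: [1.0, -0.1, -1.1]
width: 0.343
grasp_force: 30.5
```

```bash
python3 -c "
from h import *
go([.461,-.003,.21],12.5)
b=cv2.imread('pics/top1.png');a=cv2.imread('pics/side1.png')
cv2.imwrite('pics/g4.png',np.hstack([cv2.resize(a[165:225,165:265],(400,240),interpolation=2),cv2.resize(b[185:235,175:225],(240,240),interpolation=2)]))"
```

```text
t 10.7 shift [0.4109 0.1302 0.008 ] turn [0.1 0.2 6. ] w 0.343472155687309
```

View pics/g4.png

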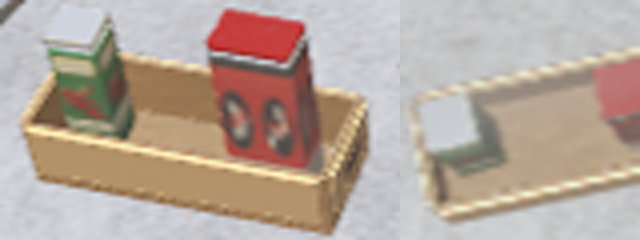

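The small tin's lid is centred at about (450,121) and its foot corner is at (505,160) in the right half. I'll cast both while the green tin moves over.

```bash
python3 - <<'E'
from h import *
Y=np.array([np.cos(np.radians(102.5)),np.sin(np.radians(102.5))]);X=np.array([Y[1],-Y[0]]);C=np.array([.464,-.0155])
f=lambda u,v,z:((lambda P:print((P@X*1000).round(1),(P@Y*1000).round(1)))(ray("top",[((u-400)/4.8+174.6,v/4.8+184.6)],z)[0,:2]-C))
for u,v in((421,100),(470,93),(483,137),(428,153)): f(u,v,.092)
f(505,160,.004)
E
```

```text
22.1 77.7
20.2 50.1
-6.0 47.3
-8.5 78.9
-3.4 51.7
```

>>> servo_tool(motion=[0.045, 0.014, 0, 0, 0, 1, 255, 0.09, 0.028, 0, 0, 0, 2, 255, 0.135, 0.042, 0, 0, 0, 3, 255, 0.18, 0.056, 0, 0, 0, 4, 255, 0.225, 0.07, 0, 0, 0, 6, 255])

```text
t: 11.2
eef_pos: [0.4611, -0.1954, 0.2148]
tool_rot: [-0.001, 0.626, 0.78, -0.0]
contact_force: [-0.0, 0.4, -1.2]
width: 0.343
grasp_force: 30.4
```

```bash
python3 -c "
from h import *
go([.461,-.002,.21],12.5)"
```

```text
t 11.2 shift [0.1888 0.0416 0.005 ] turn [-0.1 -0.1 -0.1] w 0.3429188167479644
```

>>> servo_tool(motion=[0.045, 0.01, 0, 0, 0, 0, 255, 0.09, 0.02, 0, 0, 0, 0, 255, 0.135, 0.03, 0, 0, 0, 0, 255, 0.175, 0.039, 0, 0, 0, 0, 255, 0.189, 0.042, 0, 0, 0, 0, 255])

```text
t: 11.7
eef_pos: [0.4609, -0.0004, 0.215]
tool_rot: [-0.001, 0.624, 0.781, 0.0]
contact_force: [-0.9, -1.3, -1.2]
width: 0.343
grasp_force: 30.4
```

>>> servo_tool(motion=[0, 0, 0, 0, 0, 0, 255, 0, 0, 0, 0, 0, 0, 255, 0, 0, 0, 0, 0, 0, 255])

```text
t: 12.0
eef_pos: [0.4619, -0.0046, 0.2154]
tool_rot: [-0.0, 0.626, 0.78, -0.0]
contact_force: [-0.3, -0.4, -1.1]
width: 0.345
grasp_force: 30.4
```

```bash
python3 -c "
from h import *
go([.461,-.002,.0709],12.5)
a=eyes.snapshot('side');b=eyes.snapshot('top')
cv2.imwrite('pics/g5.png',np.hstack([cv2.resize(a[110:250,160:300],(400,400)),cv2.resize(b[150:260,170:280],(400,400))])[:,:,::-1])"
```

```text
t 12.0 shift [ 0.0028 -0.0002  0.1445] turn [-0.  0. -0.] w 0.34454591511441757
```

View pics/g5.png

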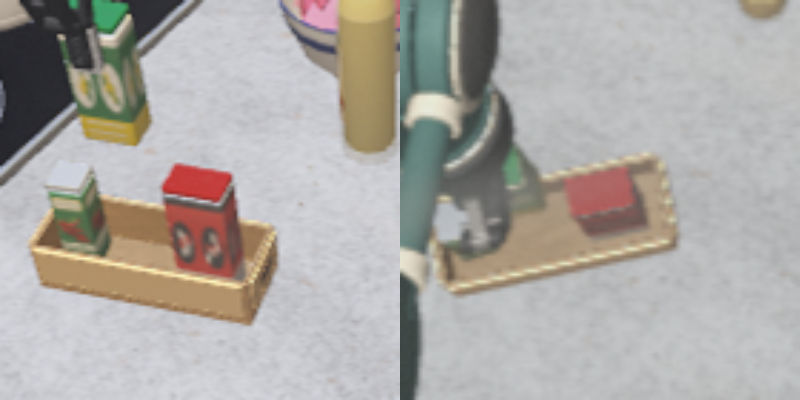

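The green tin hangs upright, with its lower front edge running from (82,137) to (137,143) in the left half. I'll check where that edge sits in carton coordinates before lowering.

```bash
python3 - <<'E'
from h import *
Y=np.array([np.cos(np.radians(102.5)),np.sin(np.radians(102.5))]);X=np.array([Y[1],-Y[0]]);C=np.array([.464,-.0155])
for n,q,z in(("green foot",[(82,137),(137,143)],.1485),("red lid",[(175,164),(233,175),(228,200),(164,192)],.115),("small lid",[(57,160),(95,166),(91,190),(48,190)],.092)):
    P=ray("side",np.array(q)/2.857+[159.7,109.7],z)[:,:2]-C; print(n,np.c_[P@X,P@Y].round(4).tolist())
E
```

```text
green foot [[-0.0114, 0.0335], [-0.0082, -0.008]]
red lid [[0.0123, -0.024], [0.0109, -0.0705], [-0.0158, -0.0763], [-0.0189, -0.0279]]
small lid [[0.0193, 0.0809], [0.0197, 0.0488], [-0.0068, 0.0402], [-0.0147, 0.0722]]
```

Clear on both sides (green about −10 to 35 mm, red up to about −22 mm, small tin from about 46 mm). Lower it.

>>> servo_tool(motion=[0.001, 0, 0.04, 0, 0, 0, 255, 0.001, 0, 0.08, 0, 0, 0, 255, 0.001, 0, 0.1, 0, 0, 0, 255, 0.001, 0, 0.1, 0, 0, 0, 255, 0.001, 0, 0.1, 0, 0, 0, 255])

```text
t: 12.6
eef_pos: [0.462, -0.0034, 0.116]
tool_rot: [-0.0, 0.626, 0.78, -0.0]
contact_force: [0.8, 0.4, -0.6]
width: 0.347
grasp_force: 30.4
```

>>> servo_tool(motion=[0, 0, 0.01, 0, 0, 0, 255, 0, 0, 0.02, 0, 0, 0, 255, 0, 0, 0.03, 0, 0, 0, 255, 0, 0, 0.038, 0, 0, 0, 255, 0, 0, 0.038, 0, 0, 0, 255])

```text
t: 13.1
eef_pos: [0.4604, -0.0025, 0.0761]
tool_rot: [-0.001, 0.626, 0.78, -0.001]
contact_force: [0.2, 0.1, -0.8]
width: 0.344
grasp_force: 30.4
```

>>> servo_tool(motion=[0, 0, 0.001, 0, 0, 0, 255, 0, 0, 0.002, 0, 0, 0, 255, 0, 0, 0.003, 0, 0, 0, 255, 0, 0, 0.003, 0, 0, 0, 255])

```text
t: 13.5
eef_pos: [0.462, -0.0027, 0.0749]
tool_rot: [0.0, 0.626, 0.78, 0.0]
contact_force: [0.1, 0.3, -0.7]
width: 0.348
grasp_force: 30.4
```

>>> servo_tool(motion=[0, 0, 0.001, 0, 0, 0, 255, 0, 0, 0.002, 0, 0, 0, 255, 0, 0, 0.003, 0, 0, 0, 255, 0, 0, 0.004, 0, 0, 0, 255, 0, 0, 0.004, 0, 0, 0, 255])

```text
t: 14.0
eef_pos: [0.4619, -0.0027, 0.0709]
tool_rot: [-0.0, 0.626, 0.78, -0.0]
contact_force: [-0.5, 0.3, 0.8]
width: 0.343
grasp_force: 30.7
```

>>> servo_tool(motion=[0, 0, 0.0005, 0, 0, 0, 255, 0, 0, 0.0005, 0, 0, 0, 150, 0, 0, 0.0005, 0, 0, 0, 100, 0, 0, 0.0005, 0, 0, 0, 0, 0, 0, 0.0005, 0, 0, 0, 0])

```text
t: 14.5
eef_pos: [0.4618, -0.0027, 0.0702]
tool_rot: [-0.0, 0.626, 0.78, -0.0]
contact_force: [0.5, -0.5, -0.8]
width: 0.901
grasp_force: 0.0
```

>>> servo_tool(motion=[0, 0, 0, 0, 0, 0, 0, 0, 0, 0, 0, 0, 0, 0, 0, 0, -0.03, 0, 0, 0, 0, 0, 0, -0.07, 0, 0, 0, 0, 0, 0, -0.11, 0, 0, 0, 0])

```text
t: 15.0
eef_pos: [0.461, -0.0026, 0.1808]
tool_rot: [-0.001, 0.626, 0.78, -0.001]
contact_force: [1.9, -0.2, 0.0]
width: 0.999
grasp_force: 0.0
```

>>> servo_tool(motion=[0, 0, -0.03, 0, 0, 0, 0, -0.04, -0.02, -0.05, 0, 0, 0, 0, -0.09, -0.03, -0.05, 0, 0, 0, 0, -0.14, -0.04, -0.05, 0, 0, 0, 0, -0.19, -0.05, -0.05, 0, 0, 0, 0])

```text
t: 15.5
eef_pos: [0.4542, -0.1977, 0.231]
tool_rot: [0.001, 0.625, 0.78, 0.0]
contact_force: [1.5, -0.3, 0.4]
width: 0.996
grasp_force: 0.0
```

```bash
python3 -c "
from h import *
a=eyes.snapshot('side');b=eyes.snapshot('top')
cv2.imwrite('pics/g6.png',np.hstack([cv2.resize(a[130:250,160:280],(400,400)),cv2.resize(b[165:255,170:260],(400,400))])[:,:,::-1])
print(status.get_state()['contact_force'])"
```

```text
[-0.38463527  0.89957843  0.17552755]
```

View pics/g6.png

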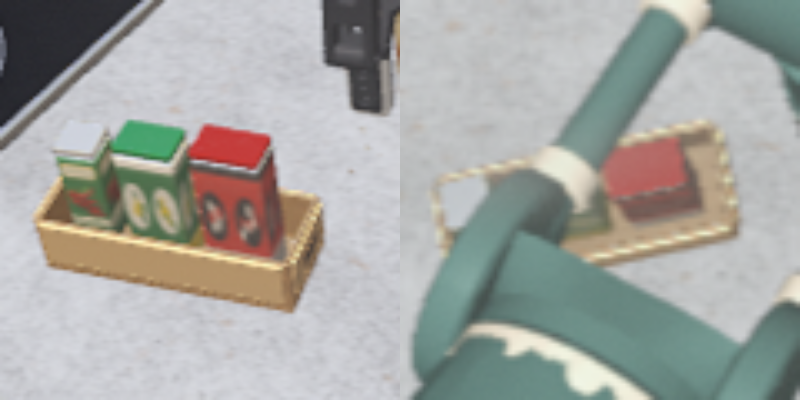

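The side view shows all three tins upright in the carton, with lids at (82,138), (150,140) and (232,145). The gripper is clear of them.

```bash
python3 -c "
from bench import ticket
print(ticket.sign_off())"
```

```text
the job is handed in; nothing more can be done
None
```

I handed the job in at about 15.6 s: the last picture showed the red, green and small tins all upright in the carton and the arm clear of them, but the sign-off returned no verdict.

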